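# Release the ratchet of the envelope press and lower its arm

### The arm

A 6-joint arm with a two-finger parallel gripper is mounted at the origin on a cart in front of the work surface, level with it; the furniture and walls round the work are solid. World frame = base frame: x ahead of the robot, y to its left, z up, the work surface at z = 0. Lengths are in m, angles in rad, forces in N, time in s.
With the tool pointing down it reaches from about 0.425 to 0.95 m from the base axis. Payload 14.7 kg.
Tool frame: the origin (TCP) lies at the very end of the fingers, on their centre line; the grasp point (between the pads) lies 19 mm behind it; z points along the fingers, y is the direction in which the jaws open and shut (so a half turn about z gives the same grasp; the last joint's range is limited). The gripper opens to 85 mm and grips with 20 to 120 N. Pads are 22 mm wide; open, the fingers measure 114 mm over their backs; the gripper's body (76 mm by 85 mm) begins 54 mm behind the grasp point. The pads swing forward as they close: fully open they stand 13 mm farther back than shut.
Start: joints at [-1.214, 0.48, 1.596, -0, 1.065, -0.047], TCP at [0.255, -0.598, 0.231] pointing down, gripper open.
Joint ranges: [-2.75, 2.75], [-0.82, 2.05], [0.23, 2.67], [-1.56, 4.7], [0.09, 2.69], [-2.92, 2.92]. Speed limits (rad/s): [1.89, 1.89, 2.39, 3.01, 3.01, 3.01].

### API

Orientations are given as a unit quaternion [x, y, z, w].
In Python, from bench import manip gives the robot as it stands. The module is installed in compiled form; this text tells all that it offers.
- The arm moves only by the tool play_rows, never from a script. Its argument "plan" is a list of rows, each a list of 7 numbers: the turn, a rotation vector about the tool's x, y, z in degrees, then the shift along the tool's x, y, z in m, then the finger opening in m, from 0 to 0.0854. In form: [[ax, ay, az, dx, dy, dz, fingers], ...]. A call has 1 to 20 rows; each row shifts and turns the commanded pose from where the row before left it, along the tool's axes as they then stand; what a row does not reach is not made up. A row lasts 1/8 s, in which the tool goes at most 62.5 mm and 10.7 degrees, less where a joint would pass 70% of its speed; a pose out of reach is approached as far as the arm can. A call with a gripper value outside its range is refused whole. The fingers move at their own pace and stop on an object; the grip force is fixed at half the most. Time passes only in rows, so rows that do not move let the fingers close. It gives the time, the measured TCP pose, the force and the opening at its end, in the units of the state.
- manip.read_state(): the state, without advancing time (a new reading comes with each control period).
- manip.capture(name): name is "side" or "top"; returns a dict with "image" (420x560x3 uint8, red, green, blue), "z_map" (420x560 float32, m along the optical axis (not along the pixel's ray), 0 where there is no reading), "mtx" (3x3 intrinsics, pixels), "extrinsics" (4x4, takes a point from world to camera coordinates). Camera axes: x right, y up, looking along -z (the intrinsics and any distortion apply to the point x, -y, -z); pixel columns grow to the right and rows downward; lengths in m; the calibration is good to about 2 mm. A picture is of the moment at which its call begins.
- manip.hand_in(): hands the job in, once; it reports no verdict.
The state is a dict: "time_s": time; "q": joint angles; "qd": joint speeds; "joint_efforts": joint torques, N m; "position": TCP position; "orientation": TCP orientation; "force": force on the tool from outside, world axes, zero at the start; "wrist_torque": the same for the moment, N m; "opening": finger opening in m.
Only numpy, scipy, OpenCV 4.12 (cv2) and the standard library are available. Lean on these libraries where they do the work, as an engineer would, in place of code of your own. Each camera call takes 0.05 s, during which the arm holds its last target. There are 200 camera calls.

### The job

The arm of the small envelope press stands up, held by a ratchet. With the fingertips, press the pawl's thumb plate all the way down so that the pawl comes free of the teeth and stays free, then push the raised arm down by its cross handle until its round pad rests on the stack of envelopes. Only touch and push, lift nothing: leave the stack in its place, the other things undisturbed, and the arm down.

Things in the scene. Friction and masses are not known exactly. Their poses are not given: they have to be found in the camera images.
- press: Small envelope press of grey iron, fixed to the desk in varied places, its arm pointing roughly to the robot's right. Origin on the desk right under the hinge; axes as for the hinge. Its bed is 216 x 136 x 12 mm, from x = -160 to +56 mm of the origin.
- hinge_axis (a point): Centre of the arm's hinge, 85 mm above the desk, between the two upright cheeks of the press (to 103 mm high, 59 mm wide over the pins). Its axes are those of the press: -x level, the way the arm points; +x to the thumb plate behind; y along the hinge; z up.
- lever (a joint): Arm angle (rad); starts raised at 0 to 0.08, grows downward. At 0 the arm points 0.75 rad above level towards press -x; 0.75 is level; the pad (50 mm disc, 90 mm from the hinge) meets the stack at about 0.76. Stiff hinge: it stays where left, needs 3 to 8 N down at the handle. While the pawl is in its toothed hub, the arm stops at about 0.1.
- handle_bar (a point): Centre of the steel cross handle at the end of the arm: level round bar, 18 mm thick (top 9 mm above this point), 82 mm long, parallel to the hinge. It moves on a circle of 150 mm radius about the hinge axis, down and outward: from 175 to 190 mm above the desk at the start to about 84 mm with the arm down.
- pawl (a joint): Angle of the pawl in rad: 0 is in the teeth (start), 0.28 is fully pressed. Its nose is clear of the teeth from about 0.18 on. The pivot is stiff, with no spring: the pawl stays where it is left. Pressing takes about 3 to 4 N down at the thumb plate.
- thumb_plate (a point): Centre of the upper face of the pawl's thumb plate, a ribbed steel plate 34 (press x) by 40 (press y) by 6 mm, level at the start, 65 mm above the desk, 98 mm behind the hinge axis. Its pivot lies 68 mm nearer the arm (press -x) and 22 mm lower: pressed fully it goes about 19 mm down and 3 mm outward (+x).
- stack: Banded stack of white envelopes, 113 x 122 mm, 11 mm thick (the pressed face is 10 mm up), lying loose on the press's bed under the arm; origin at the centre of its underside, 12 mm above the desk.
- tin: Bystander: low round white tin, 66 mm across, 22 mm high, loose on the desk on the robot's side of the press; origin at the centre of its underside.
- inkpot: Bystander: open cut-glass inkwell, 47 x 47 x 32 mm, loose on the desk on the robot's side of the press; origin at the centre of its underside.
- trinket_box: Bystander: round cream box, 71 mm across, 30 mm high, loose on the desk to the robot's right; origin at the centre of its underside.
Mind the look-alikes: they are no part of the job. Of the things shaped like the stack, the white one is meant.

How it is judged:
By the outcome, as a careful person would: the job done as asked, in the order asked, and still so for the second after the job is handed in, with the robot touching nothing.
It also fails if it takes over 38 s, if anything falls off the work surface, if the arm or the gripper's body presses on something with over 40 N, if the wrist force passes 120 N, or if a joint passes its speed limit or range.

## Working session

There is one attempt and no reset: what is moved stays moved. The work goes in short steps, Python scripts to look and compute and a tool call to move; the robot and the scene stay as the last step left them, time stands still between calls to the robot, and variables do not carry over. Pictures are saved under pics/ and viewed, about 8 in all and at most 12, crops included, and the job is handed in when it is done.

Besides the shell and the picture viewer there is one more tool, called after "Call:" as name(argument=value, ...) on one line, values as JSON. play_rows: Moves the arm, as the interface text tells. Its arguments: {"type":"object","properties":{"plan":{"type":"array","items":{"type":"array","items":{"type":"number"}}}},"required":["plan"]}

```bash
mkdir -p pics; cat > h.py <<'E'
import numpy as np, cv2
from bench import manip
def cap(n,f=None):
    c=manip.capture(n)
    if f: cv2.imwrite(f,cv2.cvtColor(c["image"],cv2.COLOR_RGB2BGR))
    return c
def cloud(c):
    z=c["z_map"];h,w=z.shape;K=c["mtx"];v,u=np.mgrid[:h,:w]
    X=(u-K[0,2])/K[0,0]*z;Y=(v-K[1,2])/K[1,1]*z
    P=np.stack([X,-Y,-z,np.ones_like(z)],-1)@np.linalg.inv(c["extrinsics"]).T
    P=P[...,:3].copy();P[z==0]=np.nan;return P
E
python3 - <<'E'
from h import *
a=cap("top");b=cap("side")
cv2.imwrite("pics/t.png",a["image"][...,::-1]);cv2.imwrite("pics/s.png",b["image"][...,::-1])
np.savez("c.npz",t=cloud(a),s=cloud(b),ti=a["image"],si=b["image"])
s=manip.read_state();print(s["position"],s["orientation"],s["force"],s["time_s"])
for c in(a,b):
    print(c["mtx"].round(1).tolist(),np.linalg.inv(c["extrinsics"]).round(3).tolist())
E
```

```text
[ 0.25527348 -0.59738604  0.2307268 ] [ 9.79688309e-01  2.00525616e-01 -9.95427827e-05 -5.33238871e-04] [0.00344089 0.07928002 0.48866192] 0.1
[[530.8, 0.0, 274.7], [0.0, 530.8, 214.0], [0.0, 0.0, 1.0]] [[-0.024, 0.997, -0.076, 0.368], [-1.0, -0.022, 0.022, -0.044], [0.02, 0.077, 0.997, 1.388], [0.0, 0.0, 0.0, 1.0]]
[[509.0, 0.0, 272.7], [0.0, 509.0, 203.2], [0.0, 0.0, 1.0]] [[-0.999, 0.001, -0.034, 0.411], [-0.032, -0.375, 0.926, 0.993], [-0.011, 0.927, 0.375, 0.547], [0.0, 0.0, 0.0, 1.0]]
```

View pics/t.png

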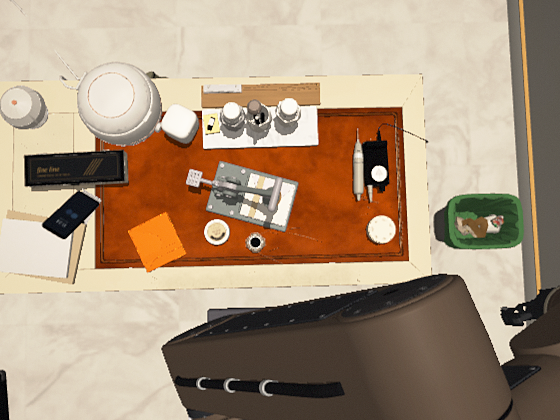

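View pics/s.png

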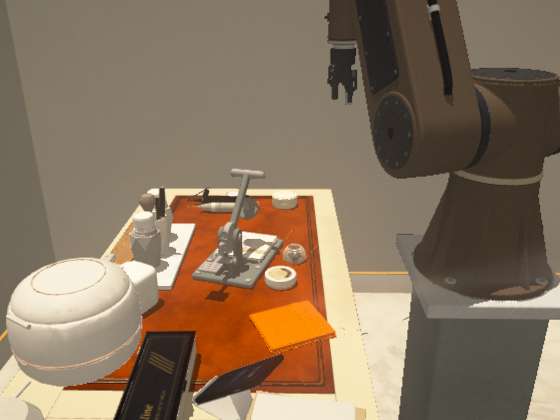

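Top view: the press bed is at (252,196), the thumb plate at about (195,178), the handle bar at about (275,195) and the white stack at about (268,197). The look-alikes are the orange envelopes (157,240), the white paper (40,245) and the black box (75,168). The tin is at (216,232), the inkpot at (256,241) and the trinket box at (381,229).

```bash
python3 - <<'E'
from h import *
d=np.load("c.npz");T=d["t"];S=d["s"]
im=d["ti"][150:260,170:320,::-1];im2=d["si"][160:300,180:320,::-1]
a=cv2.resize(im,None,fx=4,fy=4,interpolation=2);b=cv2.resize(im2,(440,440),interpolation=2)
a=cv2.resize(a,(600,440))
cv2.imwrite("pics/crop.png",np.hstack([a,b])[:, :1040] if 0 else cv2.resize(np.hstack([a,b]),(800,338)))
def box(P,x0,x1,y0,y1,z0,z1):
    m=(P[...,0]>x0)&(P[...,0]<x1)&(P[...,1]>y0)&(P[...,1]<y1)&(P[...,2]>z0)&(P[...,2]<z1);return m
print("corner pts");
for u,v in [(195,178),(188,171),(202,185),(268,197),(275,195),(216,232),(256,241),(218,165),(298,182),(289,230),(206,214),(230,187)]:print(u,v,T[v,u].round(3))
m=box(T,.3,.7,-.3,.3,.05,.3)
n,l,st,ce=cv2.connectedComponentsWithStats(m.astype(np.uint8))
for i in range(1,n):
    if st[i,4]>15: q=T[l==i];print(st[i],q.mean(0).round(3),q[:,2].min().round(3),q[:,2].max().round(3))
# bed fit
m=box(T,.3,.7,-.25,.2,.007,.017)
n,l,st,ce=cv2.connectedComponentsWithStats(m.astype(np.uint8))
for i in range(1,n):
    if st[i,4]>300: print("bed",st[i],cv2.minAreaRect(T[l==i][:,:2].astype(np.float32)))
# handle: top points above .15
for nm,P in(("t",T),("s",S)):
    q=P[box(P,.35,.65,-.25,.15,.155,.2)];
    if len(q): print(nm,len(q),q.mean(0).round(4),q[:,2].max(),cv2.minAreaRect(q[:,:2].astype(np.float32)))
    q=P[box(P,.35,.7,.05,.2,.05,.08)];print(nm,"thumb?",len(q),np.median(q,0).round(4),cv2.minAreaRect(q[:,:2].astype(np.float32)))
E
```

```text
corner pts
195 178 [0.564 0.125 0.064]
188 171 [ 0.593  0.151 -0.003]
202 185 [ 0.556  0.115 -0.004]
268 197 [ 0.506 -0.057  0.122]
275 195 [ 0.502 -0.072  0.198]
216 232 [0.43  0.078 0.018]
256 241 [ 0.404 -0.024  0.016]
218 165 [0.605 0.071 0.012]
298 182 [ 0.557 -0.138  0.002]
289 230 [ 0.432 -0.111 -0.   ]
206 214 [0.478 0.105 0.002]
230 187 [0.533 0.034 0.118]
[248 115  21  16 184] [ 0.69  -0.036  0.096] 0.051 0.172
[116 117  38  28 714] [0.68  0.268 0.109] 0.05 0.153
[223 118  20  12 161] [0.694 0.027 0.088] 0.051 0.13
[283 121  12   5  46] [ 0.697 -0.111  0.077] 0.052 0.093
[161 124  34  16 363] [0.685 0.163 0.071] 0.051 0.081
[ 185  168   98   43 1227] [0.531 0.013 0.122] 0.05 0.201
bed [ 202  128  116   20 1718] ((0.6766198873519897, -0.03962177038192749), (0.047479987144470215, 0.3028881251811981), 0.2367319017648697)
bed [214 161  62  25 532] ((0.5759189128875732, 0.0013807862997055054), (0.15694311261177063, 0.0531514547765255), 77.54246520996094)
bed [206 177  92  55 993] ((0.5224175453186035, -0.01490958034992218), (0.2163049429655075, 0.13599397242069244), 74.24827575683594)
bed [169 220  17  41 308] ((0.41315215826034546, 0.18070563673973083), (0.10329972207546234, 0.039772532880306244), 2.016624927520752)
t 362 [ 0.5081 -0.0644  0.1876] 0.1999416786731314 ((0.5108521580696106, -0.06872520595788956), (0.06840921193361282, 0.06468747556209564), 32.71760559082031)
t thumb? 639 [0.6694 0.1398 0.0682] ((0.6092013716697693, 0.12842440605163574), (0.22762775421142578, 0.0908624529838562), 29.88870620727539)
s 399 [ 0.5078 -0.0577  0.1823] 0.19621614360127826 ((0.5036771297454834, -0.06291475892066956), (0.067860908806324, 0.060399096459150314), 21.092830657958984)
s thumb? 899 [0.6672 0.1456 0.0658] ((0.609610378742218, 0.1250516176223755), (0.1499779224395752, 0.18076080083847046), 89.96063232421875)
```

View pics/crop.png

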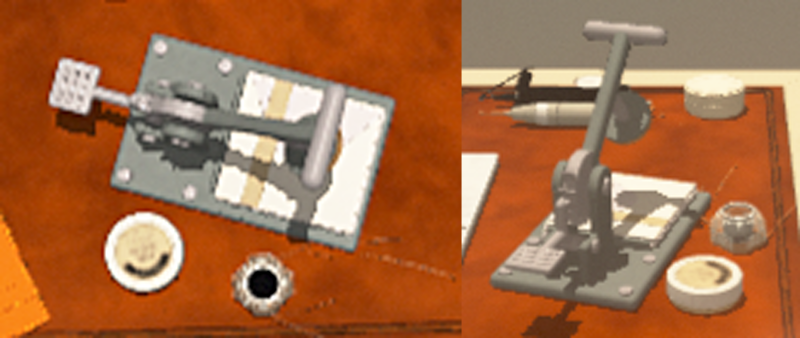

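The bed fits exactly 216 x 136 mm, with press +x at 74.25° yaw. That puts the hinge at (0.5365, 0.0352) and the thumb plate at about (0.563, 0.130), which agrees with the depth reading (0.564, 0.125, 0.064). The handle is predicted at (0.507, -0.071, 0.187), also in agreement. The crop confirms the ribbed plate and the cross handle. Next I'll lift, turn and shut the fingers, then go over the thumb plate.

Call:
play_rows(plan=[[0,0,9.7,0,0,-0.02,0],[0,0,9.7,0,0,-0.02,0],[0,0,9.7,0,0,-0.02,0],[0,0,9.7,0,0,-0.02,0],[0,0,0,0.0055,-0.0437,0,0],[0,0,0,0.0055,-0.0437,0,0],[0,0,0,0.0055,-0.0437,0,0],[0,0,0,0.0055,-0.0437,0,0],[0,0,0,0.0055,-0.0437,0,0],[0,0,0,0.0055,-0.0437,0,0],[0,0,0,0.0055,-0.0437,0,0],[0,0,0,0.0055,-0.0437,0,0],[0,0,0,0.0055,-0.0437,0,0],[0,0,0,0.0055,-0.0437,0,0],[0,0,0,0.0055,-0.0437,0,0],[0,0,0,0.0055,-0.0437,0,0],[0,0,0,0.0055,-0.0437,0,0],[0,0,0,0.0055,-0.0437,0,0],[0,0,0,0.0055,-0.0437,0,0],[0,0,0,0,0,0,0]])

```text
time_s: 2.6
position: [0.5125, 0.0136, 0.3109]
orientation: [0.991, -0.135, -0.0, -0.0]
force: [0.6, -0.8, -1.0]
opening: 0.0003
```

Call:
play_rows(plan=[[0,0,0,0.0058,-0.0431,0,0],[0,0,0,0.0058,-0.0431,0,0],[0,0,0,0.0058,-0.0431,0,0],[0,0,0,0,0,0.045,0],[0,0,0,0,0,0.045,0],[0,0,0,0,0,0.045,0],[0,0,0,0,0,0.045,0],[0,0,0,0,0,0.035,0],[0,0,0,0,0,0,0],[0,0,0,0,0,0,0]])

```text
time_s: 3.85
position: [0.5641, 0.1307, 0.0974]
orientation: [0.991, -0.136, 0.0, -0.0]
force: [0.1, 0.2, 1.3]
opening: -0.0
```

```bash
python3 - <<'E'
from h import *
a=cap("top");b=cap("side")
x=cv2.resize(a["image"][140:250,160:300,::-1],(420,330),interpolation=2);y=cv2.resize(b["image"][190:300,180:306,::-1],(378,330),interpolation=2)
cv2.imwrite("pics/2.png",np.hstack([x,y]))
s=manip.read_state();print(s["position"],s["force"],s["q"])
E
```

```text
[0.56452194 0.1309568  0.0979849 ] [ 0.09656796 -0.45063576 -0.1566358 ] [1.75631159e-01 5.47962591e-01 1.87929643e+00 1.44912912e-05
 7.11945090e-01 2.02000844e+00]
```

View pics/2.png

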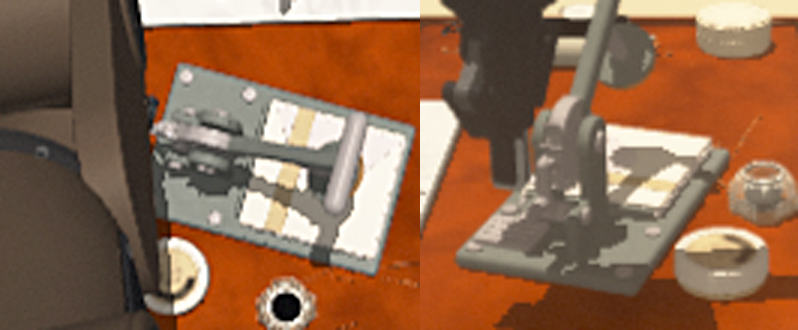

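The fingertips are at side column ~209, directly over the plate (column 208). Now I'll press down.

Call:
play_rows(plan=[[0,0,0,0,-0.002,0.014,0],[0,0,0,0,0,0.014,0],[0,0,0,0,0,0.005,0],[0,0,0,0,0,0.004,0],[0,0,0,0,0,0.004,0],[0,0,0,0,0,0.003,0],[0,0,0,0,0,0,0]])

```text
time_s: 4.82
position: [0.5641, 0.1328, 0.0522]
orientation: [0.991, -0.136, 0.0, 0.0]
force: [1.2, 1.1, 0.6]
opening: 0.0
```

Call:
play_rows(plan=[[0,0,0,0,0,0.002,0],[0,0,0,0,0,0.002,0],[0,0,0,0,0,0.002,0]])

```text
time_s: 5.2
position: [0.5643, 0.133, 0.0463]
orientation: [0.991, -0.136, 0.0, -0.0]
force: [1.2, 5.1, 5.4]
opening: -0.0001
```

Call:
play_rows(plan=[[0,0,0,0,0,0.002,0],[0,0,0,0,0,0.001,0]])

```text
time_s: 5.45
position: [0.5644, 0.1331, 0.0437]
orientation: [0.991, -0.136, 0.0, -0.0]
force: [-1.5, 3.8, 16.3]
opening: 0.0001
```

Call:
play_rows(plan=[[0,0,0,0,0,0.001,0],[0,0,0,0,0,0.001,0]])

```text
time_s: 5.7
position: [0.5645, 0.1332, 0.0422]
orientation: [0.991, -0.136, 0.001, -0.0]
force: [-3.1, 5.7, 22.6]
opening: -0.0002
```

Call:
play_rows(plan=[[0,0,0,0,0,-0.01,0],[0,0,0,0,0,-0.04,0],[0,0,0,0,0,-0.045,0],[0,0,0,0,0,-0.045,0],[0,0,0,0,0,-0.045,0],[0,0,0,0,0,-0.045,0],[0,0,0,0,0.043,0,0],[0,0,0,0,0.043,0,0],[0,0,0,0,0.043,0,0],[0,0,0,0,0.043,0,0],[0,0,0,0,0.043,0,0],[0,0,0,0,0,0,0],[0,0,0,0,0,0,0]])

```text
time_s: 7.32
position: [0.5058, -0.0741, 0.2712]
orientation: [0.991, -0.137, -0.0, -0.0]
force: [-0.1, 1.0, -0.1]
opening: -0.0
```

```bash
cat > m.py <<'E'
from h import *
import sys
b=cap("side");P=cloud(b)
O=np.array([.5365,.0352,0]);R=np.array([[.2714,.9625,0],[-.9625,.2714,0],[0,0,1]])
Q=(P-O)@R.T
def rep(n,x0,x1,y0,y1,z0,z1):
    m=(Q[...,0]>x0)&(Q[...,0]<x1)&(abs(Q[...,1])<y1)&(Q[...,2]>z0)&(Q[...,2]<z1);q=Q[m]
    print(n,len(q),np.median(q,0).round(4),q.min(0).round(3),q.max(0).round(3)) if len(q) else print(n,0)
    return q
q=rep("thumb",.078,.12,0,.025,.02,.09)
if len(q): print("slope z/x",np.polyfit(q[:,0],q[:,2],1).round(3))
rep("bar",-.17,-.09,0,.045,.06,.21)
s=manip.read_state();t=(np.array(s["position"])-O)@R.T;print("tcp press",t.round(4),s["force"].round(1) if hasattr(s["force"],"round") else s["force"],s["time_s"])
y=cv2.resize(b["image"][130:310,170:330,::-1],(533,600),interpolation=2);cv2.imwrite(sys.argv[1],y)
E
python3 m.py pics/3.png
```

```text
thumb 295 [ 0.1037 -0.0019  0.0443] [ 0.078 -0.024  0.034] [0.119 0.017 0.053]
slope z/x [-0.304  0.075]
bar 493 [-0.1031  0.0069  0.1821] [-0.118 -0.038  0.084] [-0.09   0.041  0.196]
tcp press [-1.131e-01 -1.000e-04  2.712e-01] [-0.7  1.6 -0.1] 7.375
```

View pics/3.png

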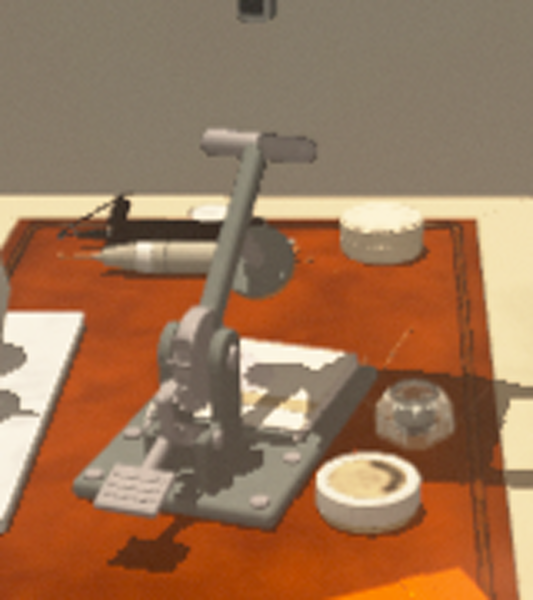

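The pawl is fully down: the slope is 0.30 against the nominal 0.28, and the plate centre is 44 mm up. In the picture the fingertips (255,10) are directly above the bar (258,145). Next I'll push the handle along its arc.

Call:
play_rows(plan=[[0,0,0,0,0,0.04,0],[0,0,0,0,0,0.028,0],[0,0,0,0,0.0032,0.0091,0],[0,0,0,0,0.0032,0.0091,0],[0,0,0,0,0.0043,0.0062,0],[0,0,0,0,0.0043,0.0062,0],[0,0,0,0,0,0,0]])

```text
time_s: 8.25
position: [0.5022, -0.0888, 0.1734]
orientation: [0.991, -0.136, 0.0, 0.0]
force: [-0.5, -0.2, -0.1]
opening: -0.0003
```

```bash
python3 m.py pics/4.png
```

```text
thumb 292 [ 0.1035 -0.0021  0.0444] [ 0.078 -0.023  0.035] [0.119 0.017 0.052]
slope z/x [-0.299  0.075]
bar 695 [-0.1171  0.006   0.1643] [-0.14  -0.039  0.069] [-0.09   0.042  0.21 ]
tcp press [-0.1284 -0.0008  0.1734] [ 0.1  0.1 -0.6] 8.3
```

The bar has followed past the tooth stop. I'll continue.

Call:
play_rows(plan=[[0,0,0,0,0.0036,0.0066,0],[0,0,0,0,0.0036,0.0066,0],[0,0,0,0,0.0029,0.0069,0],[0,0,0,0,0.0029,0.0069,0],[0,0,0,0,0.0022,0.0072,0],[0,0,0,0,0.0022,0.0072,0],[0,0,0,0,0.0015,0.0073,0],[0,0,0,0,0.0015,0.0073,0],[0,0,0,0,0.001,0.006,0],[0,0,0,0,0,0.005,0],[0,0,0,0,0,0,0]])

```text
time_s: 9.68
position: [0.4966, -0.1091, 0.1058]
orientation: [0.991, -0.136, 0.0, -0.0]
force: [0.0, 0.3, -0.4]
opening: -0.0002
```

Call:
play_rows(plan=[[0,0,0,0,0,0.004,0],[0,0,0,0,0,0.004,0],[0,0,0,0,0,0.003,0],[0,0,0,0,0,0.002,0]])

```text
time_s: 10.18
position: [0.4964, -0.1093, 0.0926]
orientation: [0.991, -0.136, 0.0, 0.0]
force: [-1.4, -4.7, 20.5]
opening: -0.0002
```

Call:
play_rows(plan=[[0,0,0,0,0,0.001,0],[0,0,0,0,0,0.001,0]])

```text
time_s: 10.42
position: [0.4966, -0.1093, 0.0923]
orientation: [0.991, -0.136, 0.001, 0.0]
force: [-13.0, -1.7, 61.7]
opening: -0.0
```

The pad is firmly on the stack, with the force rising sharply at z = 0.092. I'll back off straight up.

Call:
play_rows(plan=[[0,0,0,0,0,-0.003,0],[0,0,0,0,0,-0.01,0],[0,0,0,0,0,-0.04,0],[0,0,0,0,0,-0.045,0],[0,0,0,0,0,-0.045,0],[0,0,0,0,0,-0.045,0],[0,0,0,0,0.045,0,0],[0,0,0,0,0.045,0,0],[0,0,0,0,0.045,0,0],[0,0,0,0,0.045,0,0],[0,0,0,0,0.045,0,0],[0,0,0,0,0,0,0],[0,0,0,0,0,0,0]])

```text
time_s: 12.05
position: [0.4352, -0.3253, 0.2786]
orientation: [0.991, -0.137, -0.0, -0.0]
force: [-0.3, 0.6, -0.2]
opening: 0.0001
```

```bash
python3 m.py pics/5.png; python3 - <<'E'
from h import *
a=cap("top");x=cv2.resize(a["image"][140:260,150:410,::-1],None,fx=3,fy=3,interpolation=2)
cv2.imwrite("pics/6.png",x)
E
```

```text
thumb 294 [ 0.1032 -0.0019  0.0443] [ 0.078 -0.024  0.034] [0.12  0.017 0.052]
slope z/x [-0.314  0.076]
bar 301 [-0.1419  0.0058  0.0885] [-0.156 -0.04   0.061] [-0.09   0.041  0.095]
tcp press [-0.3741 -0.0004  0.2787] [ 0.1 -0.4 -0. ] 12.1
```

View pics/5.png

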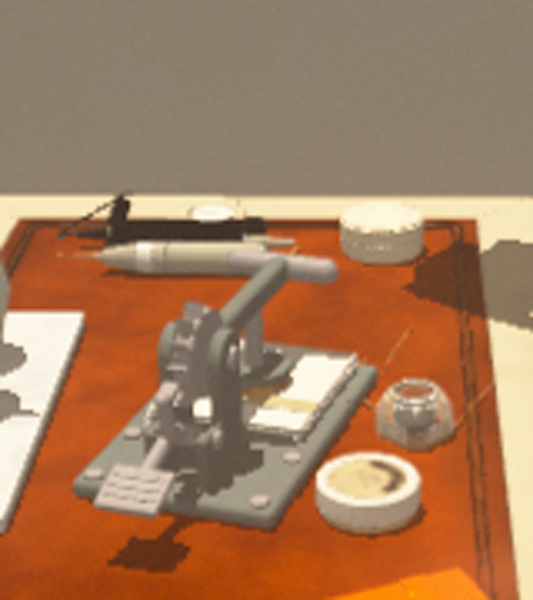

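View pics/6.png

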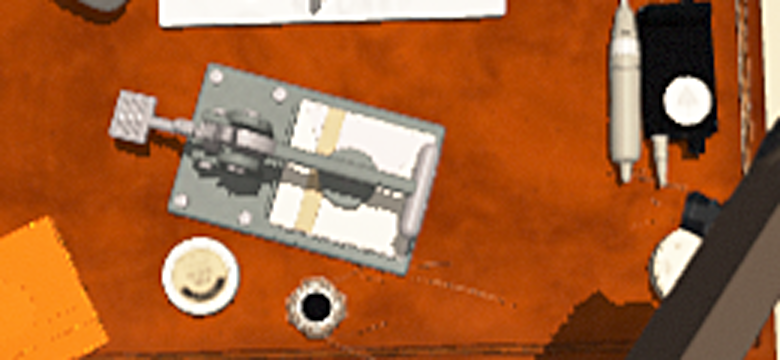

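The arm is level: bar (420,190 in the top crop), with its top at about 94 mm. The pad rests on the stack at (345,180), the pawl is down, the stack is in place and the bystanders are undisturbed. Handing in.

```bash
python3 -c "
from bench import manip
print(manip.hand_in())"
```

```text
the job is handed in; nothing more can be done
None
```

I pressed the pawl's thumb plate to its stop, then pushed the cross handle down along its arc until the pad rested on the white stack. I then backed the gripper off and handed in at about 12 s.

Last checks with the gripper clear:
- **Pawl:** it stayed pressed. The plate slopes about 0.30 rad (nominal full press is 0.28), with its centre 44 mm up.
- **Arm:** it is down, with the bar top at about 94 mm, which matches the expected 93 mm with the arm down.
- **Other things:** in the pictures the stack, tin and inkpot had not moved. The trinket box was half hidden by the arm in the top view but unmoved in the side view.
- **Force:** the final fingertip push on the handle read about 62 N at the wrist, harder than needed but under the 120 N limit. The 40 N limit is for the arm and gripper body, and only the fingertips made contact.

No check failed or disagreed.

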